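# Draw a door mirror tight onto its test stand

## Task

Two identical cam-lock stands are on the bench; only one has a car door mirror on it. On the stand with the mirror, swing the cam's crank clockwise (seen from above) through its half turn to the stop, so that the hook draws the mirror's bolt in tight, then let go. Leave the crank of the empty stand as it is.

Things in the scene. Friction and masses are not known exactly. Their poses are not given: they have to be found in the camera images.
- cam (a joint): Turn of the cam on the stand with the mirror, rad: starts between 0 and 0.4, grows clockwise seen from above, to the stop at 3.14 (bolt drawn in 12 mm). It needs about 3 to 5 N at the knob and stays where it is left. On its way the knob sweeps the side of the stand away from the mirror.
- knob (a point): Centre, half-way up, of the upright black crank knob of that cam (the stand with the mirror): 24 mm across, 50 mm tall, 90 to 140 mm above the bench, so its centre is 115 mm up. It stands on a flat 20 mm wide crank arm (top 89 mm up), 55 mm from the cam's axis, and spins freely on its own pin, so it can be led round from above without turning the gripper.
- pivot (a point): Point on the vertical axis of that cam, at its hub's top, 89 mm above the bench. The cam is a 92 mm steel disc with a dark spiral hook on a fixed 100 mm square grey block. A steel stop wall 88 mm high stands 60 to 75 mm from the axis; beyond it lies the black mirror, 150 x 195 mm, glass up, 115 mm high.
- idle_knob (a point): Centre of the same kind of crank knob on the other stand, the empty one without a mirror or bolt. To be left alone.

How it is judged (in metres and radians):
At the end, for the whole second after the job is handed in: The cam of the stand with the mirror is turned to its stop (3.14 rad) or within 0.2 rad (11 degrees) of it and at rest, and the empty stand's crank knob is within 20 mm of where it was (value of joint cam above 2.94 rad and velocity of joint cam between -0.1 and 0.1 rad/s and distance of idle_knob from where it was at the start of the episode below 0.02 m); the robot touches nothing.
It fails at once if the empty stand's crank is turned (its knob moved more than 20 mm) (distance of idle_knob from where it was at the start of the episode above 0.02 m).
It also fails if it takes over 40 s, if anything falls off the work surface, if the arm or the gripper's body presses on something with over 40 N, if the wrist force passes 120 N, or if a joint passes its speed limit or range.

## Robot

A 7-joint arm with a two-finger parallel gripper is mounted at the origin on the work surface. World frame = base frame: x ahead of the robot, y to its left, z up, the work surface at z = 0. Lengths are in m, angles in degrees, forces in N, time in s.
With the tool pointing down it reaches from about 0.4 to 0.875 m from the base axis. Payload 4.4 kg.
Tool frame: the origin (TCP) lies at the centre of the arm's flange, where the gripper is bolted on; the fingertips stand 173 mm ahead of it and the grasp point (between the pads) lies 155 mm ahead of it; z points along the fingers, y is the direction in which the jaws open and shut (so a half turn about z gives the same grasp; the last joint's range is limited). The gripper opens to 85 mm and grips with 20 to 120 N. Pads are 22 mm wide; open, the fingers measure 114 mm over their backs; the gripper's body (76 mm by 85 mm) begins 54 mm behind the grasp point. The pads swing forward as they close: fully open they stand 13 mm farther back than shut.
Start: joints at [68.537, 36.005, 2.206, 86.941, -1.547, 57.084, -1.146], TCP at [0.198, -0.619, 0.405] pointing down, gripper open.
Joint ranges: [-175.42, 175.42], [-21.48, 121.26], [-71.46, 75.88], [10.55, 141.38], [-63.04, 243.04], [13.31, 113.54], [-168.57, 168.57]. Speed limits (degrees/s): [147.25, 147.25, 180, 180, 180, 180, 180].

## Interface

Orientations are given as [roll, pitch, yaw] about the fixed x, y, z axes, in that order (R = Rz(yaw) Ry(pitch) Rx(roll)).
In Python, from workcell import bot, cams gives the robot as it stands.
- The arm moves only by the shell command python3 -m creep 'ROWS' [FORCE]. ROWS is JSON, a list of rows, each an object with "travel": the shift along the tool's x, y, z in mm, a list of three; "turn": the turn, a rotation vector about the tool's x, y, z in degrees, a list of three; "gripper": the closure, from 0 (fully open) to 1 (shut). In form: [{"travel": [x, y, z], "turn": [wx, wy, wz], "gripper": gripper}, ...]. A call has 1 to 8 rows; each row shifts and turns the pose as measured when the row begins, along the tool's axes as they then stand; what a row does not reach is not made up. A row lasts 1/12 s, in which the tool goes at most 41.7 mm and 7.16 degrees, less where a joint would pass 70% of its speed; a pose out of reach is approached as far as the arm can. A call is refused whole if a number of a shift passes 41.7 or a number of a turn 7.16, either way. A call with a gripper value outside its range is refused whole. The fingers move at their own pace and stop on an object; FORCE is the grip in N (left out, the last holds). Time passes only in rows, so rows that do not move let the fingers close. It gives the time, the measured TCP pose, the force and the opening at its end, in the units of the state.
- bot.get_obs(): the state, without advancing time (a new reading comes with each control period).
- cams.read_camera(name): name is "side" or "top" or "wrist"; returns a dict with "color" (420x560x3 uint8, red, green, blue), "fx", "fy", "cx", "cy" (pixels), "extrinsics" (4x4, takes a point from camera to world coordinates). Camera axes: x right, y down, z forward; pixel columns grow to the right and rows downward; lengths in m; the calibration is good to about 2 mm. A picture is of the moment at which its call begins. There is no depth.
- bot.job_done(): hands the job in, once; it reports no verdict.
The state is a dict: "time_s": time; "joints": joint angles; "qvel": joint speeds; "tau": joint torques, N m; "ee_pos": TCP position; "tcp_rot": TCP orientation; "wrist_force": force on the tool from outside, world axes, zero at the start; "wrist_torque": the same for the moment, N m; "finger_gap": finger opening in m.
Only numpy, scipy, OpenCV 4.12 (cv2) and the standard library are available. Lean on these libraries where they do the work, as an engineer would, in place of code of your own. Each camera call takes 0.05 s, during which the arm holds its last target. There are 200 camera calls.

## Working session

There is one attempt and no reset: what is moved stays moved. The work goes in short steps, Python scripts to look and compute and a shell command to move; the robot and the scene stay as the last step left them, time stands still between calls to the robot, and variables do not carry over. Pictures are saved under pics/ and viewed, about 8 in all and at most 12, crops included, and the job is handed in when it is done.

```bash
mkdir -p pics; cat > h.py <<'E'
import numpy as np,cv2
from workcell import bot,cams
def snap(n,f):
    c=cams.read_camera(n); cv2.imwrite(f'pics/{f}.png',c['color'][...,::-1]); 
    np.savez(f'pics/{f}.npz',**{k:c[k] for k in('fx','fy','cx','cy','extrinsics')}); return c
def w(f,u,v,z):
    c=np.load(f'pics/{f}.npz'); E=c['extrinsics']
    d=E[:3,:3]@np.array([(u-c['cx'])/c['fx'],(v-c['cy'])/c['fy'],1]); o=E[:3,3]
    return o+d*(z-o[2])/d[2]
def px(f,p):
    c=np.load(f'pics/{f}.npz'); E=np.linalg.inv(c['extrinsics']); q=E[:3,:3]@p+E[:3,3]
    return q[0]/q[2]*c['fx']+c['cx'],q[1]/q[2]*c['fy']+c['cy']
E
python3 - <<'E'
from h import *
for n in('top','side'): print(snap(n,n+'1')['extrinsics'].round(3))
print(bot.get_obs())
E
```

```text
[[ 0.004 -0.998  0.068  0.494]
 [-1.    -0.006 -0.017  0.006]
 [ 0.017 -0.068 -0.998  0.959]
 [ 0.     0.     0.     1.   ]]
[[-0.995 -0.041  0.089  0.484]
 [-0.097  0.537 -0.838  0.748]
 [-0.013 -0.843 -0.538  0.58 ]
 [ 0.     0.     0.     1.   ]]
{'time_s': 0.1, 'joints': array([68.53630938, 36.05352483,  2.20438542, 86.99014348, -1.54623408,
       57.08294112, -1.14695945]), 'qvel': array([ 0.06963445, -0.2096577 ,  0.00328036, -0.18198065,  0.11974509,
        0.0406323 , -0.04558942]), 'tau': array([ 4.16394265e-03, -5.64531326e+01,  1.23085286e+00, -1.93974781e+01,
        1.12455367e-02,  5.49786142e-03, -1.56801782e-06]), 'ee_pos': array([ 0.19749056, -0.61899927,  0.40388307]), 'tcp_rot': array([-1.79903146e+02,  2.57146730e-03,  1.76916551e+01]), 'wrist_force': array([0.31597225, 0.43441291, 0.42652632]), 'wrist_torque': array([0.03436541, 0.03864617, 0.01586324]), 'finger_gap': 0.08560317020286717}
```

View pics/top1.png

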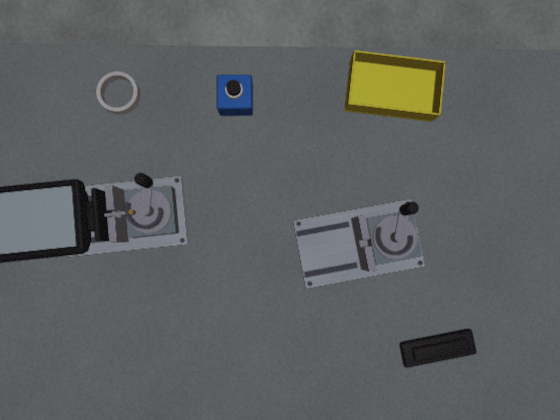

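View pics/side1.png

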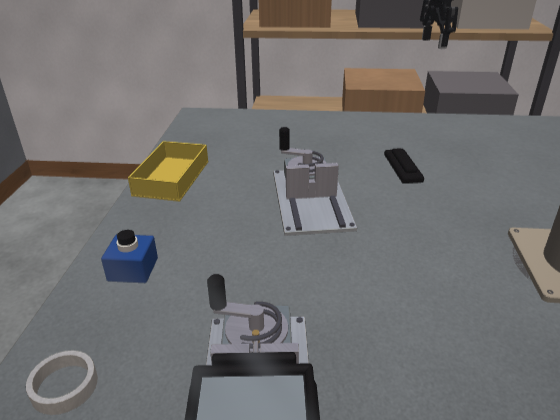

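The mirror stand is the left one in the top view: pivot about (150,212), knob blob about (145,181). In the side view its knob is about (217,292) and its hub about (257,318). The other stand is empty. Clockwise takes the knob from 12 o'clock through the right (-y) to the bottom (-x).

```bash
python3 - <<'E'
from h import *
P=w('top1',150,211,.089);print('piv',P,w('side1',257,311,.089))
K=w('top1',144.5,181,.115);print('knob',K,w('side1',217,292,.115),np.linalg.norm((K-P)[:2]))
for f,(x,y,r) in {'top1':(90,150,120),'side1':(190,250,110)}.items():
    im=cv2.imread(f'pics/{f}.png')[y:y+100,x:x+100]; cv2.imwrite(f'pics/c_{f}.png',cv2.resize(im,(400,400),interpolation=cv2.INTER_CUBIC))
cv2.imwrite('pics/c.png',np.hstack([cv2.imread('pics/c_top1.png'),cv2.imread('pics/c_side1.png')]))
E
```

```text
piv [0.56458773 0.23855862 0.089     ] [0.56525744 0.25493633 0.089     ]
knob [0.62097509 0.243649   0.115     ] [0.62163616 0.24890711 0.115     ] 0.056616656704013696
```

View pics/c.png

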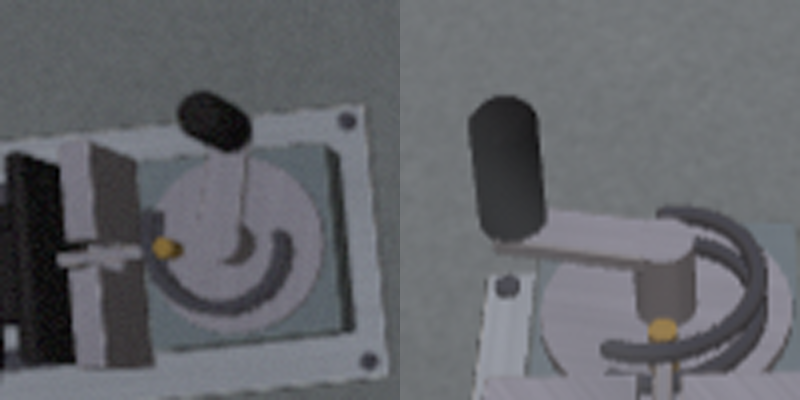

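Knob is about (0.621, 0.247) and the pivot about (0.566, 0.247), 55 mm apart as given. I'll yaw to 90° first, which puts the jaws along world x, tool x along +y and tool y along +x, then cross over high.

```bash
python3 -m creep '[{"travel":[0,0,0],"turn":[0,0,-7.1],"gripper":0},{"travel":[0,0,0],"turn":[0,0,-7.1],"gripper":0},{"travel":[0,0,0],"turn":[0,0,-7.1],"gripper":0},{"travel":[0,0,0],"turn":[0,0,-7.1],"gripper":0},{"travel":[0,0,0],"turn":[0,0,-7.1],"gripper":0},{"travel":[0,0,0],"turn":[0,0,-7.1],"gripper":0},{"travel":[0,0,0],"turn":[0,0,-7.1],"gripper":0},{"travel":[0,0,0],"turn":[0,0,-7.1],"gripper":0}]'
python3 -m creep '[{"travel":[0,0,0],"turn":[0,0,-7.1],"gripper":0},{"travel":[0,0,0],"turn":[0,0,-7.1],"gripper":0},{"travel":[0,0,0],"turn":[0,0,-5],"gripper":0},{"travel":[0,0,0],"turn":[0,0,0],"gripper":0}]'
python3 -c "
from workcell import bot;print(bot.get_obs()['joints'].round(1))"
```

```text
time_s: 0.77
ee_pos: [0.1974, -0.6174, 0.3994]
tcp_rot: [-179.6, -0.5, 75.3]
wrist_force: [-0.7, -0.3, -0.1]
finger_gap: 0.085
time_s: 1.1
ee_pos: [0.1966, -0.6169, 0.3971]
tcp_rot: [-179.7, -0.8, 95.1]
wrist_force: [-0.5, -0.4, -0.4]
finger_gap: 0.0856
[ 80.8  37.4 -18.8  87.   13.3  58.7  63.5]
```

```bash
R='x'; python3 -m creep '[{"travel":[34,20.7,-0.6],"turn":[0,0,0.5],"gripper":0},{"travel":[34,20.7,-0.6],"turn":[0,0,0.5],"gripper":0},{"travel":[34,20.7,-0.6],"turn":[0,0,0.5],"gripper":0},{"travel":[34,20.7,-0.6],"turn":[0,0,0.5],"gripper":0},{"travel":[34,20.7,-0.6],"turn":[0,0,0.5],"gripper":0},{"travel":[34,20.7,-0.6],"turn":[0,0,0.5],"gripper":0},{"travel":[34,20.7,-0.6],"turn":[0,0,0.5],"gripper":0},{"travel":[34,20.7,-0.6],"turn":[0,0,0.5],"gripper":0}]'
python3 -c "
from workcell import bot;print(bot.get_obs()['joints'].round(1))"
```

```text
time_s: 1.77
ee_pos: [0.3472, -0.3366, 0.3998]
tcp_rot: [-179.4, -0.7, 88.2]
wrist_force: [0.3, -1.1, -0.2]
finger_gap: 0.0856
[ 54.8  24.  -19.4 112.4  10.5  46.2  27.8]
```

```bash
python3 -m creep '[{"travel":[36.5,16,-0.6],"turn":[0,0,0],"gripper":0},{"travel":[36.5,16,-0.6],"turn":[0,0,0],"gripper":0},{"travel":[36.5,16,-0.6],"turn":[0,0,0],"gripper":0},{"travel":[36.5,16,-0.6],"turn":[0,0,0],"gripper":0},{"travel":[36.5,16,-0.6],"turn":[0,0,0],"gripper":0},{"travel":[36.5,16,-0.6],"turn":[0,0,0],"gripper":0},{"travel":[36.5,16,-0.6],"turn":[0,0,0],"gripper":0},{"travel":[36.5,16,-0.6],"turn":[0,0,0],"gripper":0}]'
python3 -m creep '[{"travel":[36.5,16,-0.6],"turn":[0,0,0],"gripper":0},{"travel":[36.5,16,-0.6],"turn":[0,0,0],"gripper":0},{"travel":[36.5,16,-0.6],"turn":[0,0,0],"gripper":0},{"travel":[36.5,16,-0.6],"turn":[0,0,0],"gripper":0},{"travel":[36.5,16,-0.6],"turn":[0,0,0],"gripper":0},{"travel":[36.5,16,-0.6],"turn":[0,0,0],"gripper":0},{"travel":[20,8,-0.6],"turn":[0,0,0],"gripper":0},{"travel":[0,0,0],"turn":[0,0,0],"gripper":0}]'
python3 -c "
from h import *;o=bot.get_obs();print(o['joints'].round(1));print(snap('wrist','w1')['extrinsics'].round(3));o=bot.get_obs();print(o['ee_pos'],px('w1',np.array([.621,.247,.115])),px('w1',np.array([.566,.247,.089])))"
```

```text
time_s: 2.43
ee_pos: [0.4915, -0.036, 0.4072]
tcp_rot: [-179.4, -0.6, 86.6]
wrist_force: [2.3, -0.8, -0.2]
finger_gap: 0.0855
time_s: 3.1
ee_pos: [0.6148, 0.2175, 0.411]
tcp_rot: [-179.4, -0.9, 85.8]
wrist_force: [-0.2, 0.2, 0.5]
finger_gap: 0.0856
[ -9.7  37.1 -20.8  85.6  13.1  60.  -37.3]
[[ 0.997 -0.067 -0.03   0.62 ]
 [-0.072 -0.963 -0.261  0.29 ]
 [-0.011  0.262 -0.965  0.381]
 [ 0.     0.     0.     1.   ]]
[0.61415711 0.21597192 0.41074727] (np.float64(289.62539647961256), np.float64(171.12366803757183)) (np.float64(228.5658300738088), np.float64(170.84092576002217))
```

View pics/w1.png

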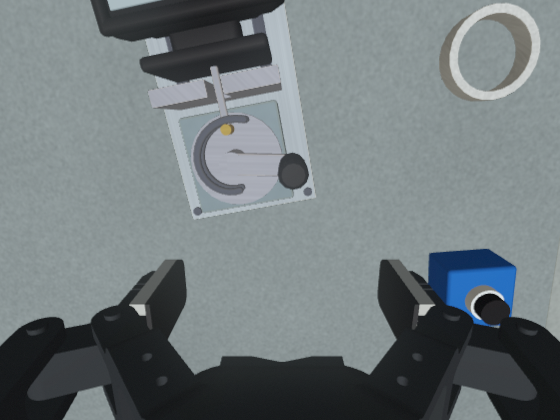

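The wrist view shows the knob blob at about (293,171), against (290,171) predicted. The arm's centre line is near row 165 and the hub at about (235,165).

```bash
python3 -c "
from h import *
im=cv2.imread('pics/w1.png')[110:230,180:330];cv2.imwrite('pics/w1c.png',cv2.resize(im,None,fx=5,fy=5,interpolation=cv2.INTER_CUBIC))
print(w('w1',293,171,.115),w('w1',235,165,.089))"
```

```text
[0.6237736  0.24690612 0.115     ] [0.57239585 0.251851   0.089     ]
```

View pics/w1c.png

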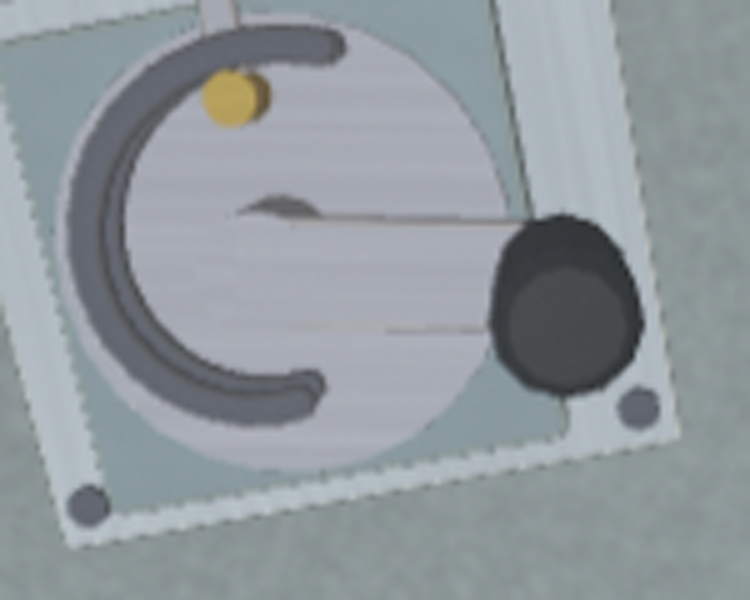

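```bash
python3 -c "
from h import *
K=w('w1',293.6,176,.14);P=w('w1',236,164.4,.089);print(K,P,K[:2]-P[:2],np.linalg.norm(K[:2]-P[:2]))"
```

```text
[0.62366906 0.24712506 0.14      ] [0.57335397 0.25232495 0.089     ] [ 0.0503151  -0.00519989] 0.05058307730270331
```

```bash
cat >> h.py <<'E'
from scipy.spatial.transform import Rotation as Ro
def go(p,yaw=90):
    o=bot.get_obs();R=Ro.from_euler('xyz',o['tcp_rot'],degrees=True);T=Ro.from_euler('xyz',[180,0,yaw],degrees=True)
    g=o['ee_pos']+R.apply([0,0,.155]);tgt=np.array(p)-T.apply([0,0,.155])
    print('grasp',g.round(4),'travel mm',(R.inv().apply(tgt-o['ee_pos'])*1e3).round(1),'turn',(R.inv()*T).as_rotvec(degrees=True).round(2),'F',o['wrist_force'].round(1),'t',o['time_s'])
E
python3 -c "
from h import *
go([.6235,.247,.18])"
```

```text
grasp [0.6124 0.2182 0.2558] travel mm [30.6  8.  76.1] turn [-0.68 -0.79 -4.17] F [-0.7  0.4 -0.1] t 3.15
```

```bash
python3 -m creep '[{"travel":[10,3,20],"turn":[-0.3,-0.3,-2],"gripper":0},{"travel":[10,3,20],"turn":[-0.3,-0.3,-2],"gripper":0},{"travel":[8,1,20],"turn":[0,0,0],"gripper":0},{"travel":[2,1,15],"turn":[0,0,0],"gripper":0},{"travel":[0,0,0],"turn":[0,0,0],"gripper":0}]'; python3 -c "
from h import *
go([.6235,.247,.116])"
```

```text
time_s: 3.57
ee_pos: [0.623, 0.2402, 0.3334]
tcp_rot: [-180.0, 0.3, 89.2]
wrist_force: [-0.1, -0.1, -0.2]
finger_gap: 0.0852
grasp [0.6228 0.2395 0.1784] travel mm [ 7.1  0.5 62.3] turn [-0.04  0.27 -0.81] F [-0.1 -0.1 -0.2] t 3.5667
```

```bash
python3 -m creep '[{"travel":[6,0.5,15],"turn":[0,0,0],"gripper":0},{"travel":[2,0,16],"turn":[0,0,0],"gripper":0},{"travel":[0,0,16],"turn":[0,0,0],"gripper":0},{"travel":[0,0,12],"turn":[0,0,0],"gripper":0},{"travel":[0,0,0],"turn":[0,0,0],"gripper":0}]'; python3 -c "
from h import *
snap('wrist','w2');go([.6235,.247,.116])"
```

```text
time_s: 3.98
ee_pos: [0.6243, 0.2428, 0.2727]
tcp_rot: [179.9, 0.5, 88.6]
wrist_force: [-0.7, -0.1, -0.2]
finger_gap: 0.0854
grasp [0.625  0.2416 0.1188] travel mm [ 4.2 -1.2  2.8] turn [ 0.14  0.45 -1.45] F [-0.9  0.5 -0. ] t 4.0333
```

View pics/w2.png

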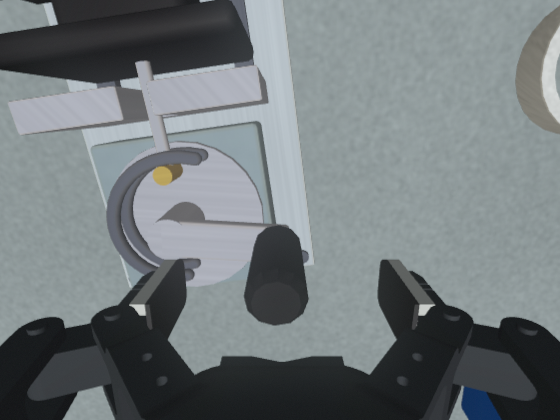

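The knob (top at about (276,303)) stands between the open pads, centred to within a few mm. I'll shift 4 mm in +y and close at 40 N.

```bash
python3 -m creep '[{"travel":[6,-1,1.5],"turn":[0,0,0],"gripper":0},{"travel":[0,0,0],"turn":[0,0,0],"gripper":1},{"travel":[0,0,0],"turn":[0,0,0],"gripper":1},{"travel":[0,0,0],"turn":[0,0,0],"gripper":1},{"travel":[0,0,0],"turn":[0,0,0],"gripper":1},{"travel":[0,0,0],"turn":[0,0,0],"gripper":1},{"travel":[0,0,0],"turn":[0,0,0],"gripper":1},{"travel":[0,0,0],"turn":[0,0,0],"gripper":1}]' 40; python3 -c "
from h import *
print(w('w2',276,303,.14));go([.6235,.247,.116])"
```

```text
time_s: 4.7
ee_pos: [0.6223, 0.2504, 0.2771]
tcp_rot: [179.9, 0.4, 88.5]
wrist_force: [2.0, 0.5, -5.3]
finger_gap: 0.0224
[0.62342093 0.24848635 0.14      ]
grasp [0.6226 0.2494 0.1221] travel mm [-3.3  1.3  6.1] turn [ 0.1   0.35 -1.52] F [ 2.   0.5 -5.3] t 4.7
```

```bash
python3 -m creep '[{"travel":[-9.5,-1.7,1],"turn":[0,0,0],"gripper":1},{"travel":[-9,-3.3,1],"turn":[0,0,0],"gripper":1},{"travel":[-8.3,-4.8,1],"turn":[0,0,0],"gripper":1},{"travel":[-7.4,-6.2,1],"turn":[0,0,0],"gripper":1}]'; cat >> h.py <<'E'
def arc(P=(.569,.2525)):
    o=bot.get_obs();R=Ro.from_euler('xyz',o['tcp_rot'],degrees=True);g=o['ee_pos']+R.apply([0,0,.155]);d=g[:2]-P
    print('g',g.round(4),'r',np.hypot(*d).round(4),'th',np.degrees(np.arctan2(d[1],d[0])).round(1),'rot',o['tcp_rot'].round(1),'F',o['wrist_force'].round(1),'gap',o['finger_gap'].round(4),o['time_s'])
E
python3 -c "
from h import *
arc()"
```

```text
time_s: 5.03
ee_pos: [0.6091, 0.2206, 0.2769]
tcp_rot: [178.9, -0.5, 88.7]
wrist_force: [4.1, 1.9, 4.0]
finger_gap: 0.0229Traceback (most recent call last):
  File "<string>", line 3, in <module>
    arc()
    ~~~^^
  File "h.py", line 20, in arc
    print('g',g.round(4),'r',np.hypot(*d).round(4),'th',np.degrees(np.arctan2(d[1],d[0])).round(1),'rot',o['tcp_rot'].round(1),'F',o['wrist_force'].round(1),'gap',o['finger_gap'].round(4),o['time_s'])
                                                                                                                                                                   ^^^^^^^^^^^^^^^^^^^^^
AttributeError: 'float' object has no attribute 'round'
```

```bash
sed -i "s/o\['finger_gap'\].round(4)/o['finger_gap']/" h.py; python3 -m creep '[{"travel":[-7,-7,1],"turn":[0,0,0],"gripper":1},{"travel":[-5.5,-8,1],"turn":[0,0,0],"gripper":1},{"travel":[-4,-8.8,1],"turn":[0,0,0],"gripper":1},{"travel":[-2.3,-9.3,1],"turn":[0,0,0],"gripper":1}]'; python3 -c "
from h import *
arc()"
```

```text
time_s: 5.37
ee_pos: [0.5786, 0.1994, 0.2768]
tcp_rot: [178.0, -0.9, 88.4]
wrist_force: [4.2, 1.5, 6.4]
finger_gap: 0.0231
g [0.5841 0.2015 0.1219] r 0.0532 th -73.5 rot [178.   -0.9  88.4] F [4.2 1.5 6.4] gap 0.02311071847723646 5.3667
```

```bash
python3 -m creep '[{"travel":[-1.8,-9.5,0.5],"turn":[0.7,-0.3,0],"gripper":1},{"travel":[-0.2,-9.8,0.5],"turn":[0.7,-0.3,0],"gripper":1},{"travel":[1.5,-9.6,0.5],"turn":[0.7,-0.3,0],"gripper":1},{"travel":[3,-9.2,0.5],"turn":[0.7,-0.3,0],"gripper":1}]'; python3 -c "
from h import *
arc()"
```

```text
time_s: 5.7
ee_pos: [0.5433, 0.2033, 0.277]
tcp_rot: [179.9, -0.4, 88.2]
wrist_force: [8.2, 6.7, -6.7]
finger_gap: 0.0225
g [0.5437 0.2043 0.122 ] r 0.0544 th -117.7 rot [179.9  -0.4  88.2] F [ 8.2  6.7 -6.7] gap 0.022505050745189603 5.7
```

```bash
python3 -m creep '[{"travel":[5.1,-8.1,0.5],"turn":[0.3,-0.1,0],"gripper":1},{"travel":[6.4,-7.1,0.5],"turn":[0.3,-0.1,0],"gripper":1},{"travel":[7.6,-5.9,0.5],"turn":[0.2,-0.1,0],"gripper":1},{"travel":[8.5,-4.5,0.5],"turn":[0.2,-0.1,0],"gripper":1}]'; python3 -c "
from h import *
arc()"
```

```text
time_s: 6.03
ee_pos: [0.5216, 0.2263, 0.2769]
tcp_rot: [-179.8, 0.3, 87.8]
wrist_force: [3.0, -3.1, 6.3]
finger_gap: 0.0225
g [0.5209 0.2257 0.1219] r 0.0551 th -150.9 rot [-179.8    0.3   87.8] F [ 3.  -3.1  6.3] gap 0.022530026851425494 6.0333
```

```bash
python3 -m creep '[{"travel":[8.8,-3.9,0.5],"turn":[0,0,0],"gripper":1},{"travel":[9.3,-2.3,0.5],"turn":[0,0,0],"gripper":1}]'; python3 -c "
from h import *
arc()"; python3 -m creep '[{"travel":[6,-1,0.5],"turn":[0,0,0],"gripper":1},{"travel":[4,0,0.3],"turn":[0,0,0],"gripper":1}]'; python3 -c "
from h import *
arc()"
```

```text
time_s: 6.2
ee_pos: [0.5156, 0.2421, 0.2768]
tcp_rot: [-179.7, 0.7, 87.6]
wrist_force: [0.5, -4.4, 8.8]
finger_gap: 0.0229
g [0.5147 0.2403 0.1218] r 0.0556 th -167.4 rot [-179.7    0.7   87.6] F [ 0.5 -4.4  8.8] gap 0.022889164938243136 6.2
time_s: 6.37
ee_pos: [0.5142, 0.2512, 0.2768]
tcp_rot: [-179.7, 1.0, 87.6]
wrist_force: [3.2, -11.0, 6.9]
finger_gap: 0.0227
g [0.5132 0.2486 0.1218] r 0.0559 th -176.0 rot [-179.7    1.    87.6] F [  3.2 -11.    6.9] gap 0.022717319896148492 6.3667
```

```bash
python3 -m creep '[{"travel":[5,0.3,0.3],"turn":[0,-0.5,0],"gripper":1}]'; python3 -c "
from h import *
arc()"; python3 -m creep '[{"travel":[5,0.3,0.3],"turn":[0,-0.5,0],"gripper":1}]'; python3 -c "
from h import *
arc();snap('wrist','w3');snap('top','t3')
cv2.imwrite('pics/m3.png',np.hstack([cv2.resize(cv2.imread('pics/w3.png'),(400,300)),cv2.resize(cv2.imread('pics/t3.png')[140:290,50:250],(400,300))]))"
```

```text
time_s: 6.45
ee_pos: [0.5146, 0.2537, 0.2767]
tcp_rot: [-179.6, 1.8, 87.5]
wrist_force: [1.1, -10.4, 9.2]
finger_gap: 0.023
g [0.5133 0.2487 0.1218] r 0.0558 th -176.1 rot [-179.6    1.8   87.5] F [  1.1 -10.4   9.2] gap 0.022991744295416935 6.45
time_s: 6.53
ee_pos: [0.5149, 0.2561, 0.2765]
tcp_rot: [-179.5, 2.7, 87.4]
wrist_force: [1.2, -5.9, 8.9]
finger_gap: 0.0228
g [0.5133 0.2487 0.1217] r 0.0558 th -176.1 rot [-179.5    2.7   87.4] F [ 1.2 -5.9  8.9] gap 0.022766996804698576 6.5333
```

View pics/m3.png

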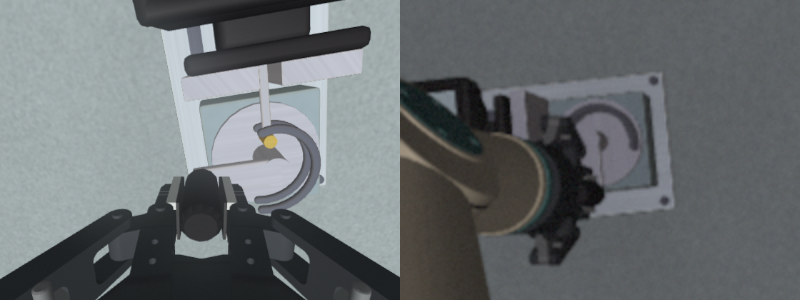

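The knob has stalled at -176° under about 10 N, which matches the stop expected from the stand's tilt (about -175°). One more firm push, straightening the tool's tilt at the same time.

```bash
python3 -m creep '[{"travel":[0,0,0.3],"turn":[0,2.5,0],"gripper":1},{"travel":[3,0,0.3],"turn":[0,2.5,0],"gripper":1}]'; python3 -c "
from h import *
arc()"
```

```text
time_s: 6.8
ee_pos: [0.5151, 0.2473, 0.2765]
tcp_rot: [-179.3, -0.6, 87.1]
wrist_force: [-0.3, -19.7, 17.1]
finger_gap: 0.023
g [0.5132 0.2491 0.1216] r 0.0559 th -176.5 rot [-179.3   -0.6   87.1] F [ -0.3 -19.7  17.1] gap 0.02295914008328041 6.8
```

At 20 N it does not move, so it is on the stop. I'll open and lift away.

```bash
python3 -m creep '[{"travel":[0,0,0],"turn":[0,0,0],"gripper":1},{"travel":[0,0,0],"turn":[0,0,0],"gripper":0},{"travel":[0,0,0],"turn":[0,0,0],"gripper":0},{"travel":[0,0,0],"turn":[0,0,0],"gripper":0},{"travel":[0,0,0],"turn":[0,0,0],"gripper":0},{"travel":[0,0,0],"turn":[0,0,0],"gripper":0},{"travel":[0,0,0],"turn":[0,0,0],"gripper":0},{"travel":[0,0,0],"turn":[0,0,0],"gripper":0}]'; python3 -m creep '[{"travel":[0,0,-15],"turn":[0,0,0],"gripper":0},{"travel":[0,0,-25],"turn":[0,0,0],"gripper":0},{"travel":[0,0,-30],"turn":[0,0,0],"gripper":0},{"travel":[-20,0,-30],"turn":[0,0,0],"gripper":0},{"travel":[-40,0,-10],"turn":[0,0,0],"gripper":0},{"travel":[-40,0,0],"turn":[0,0,0],"gripper":0},{"travel":[-20,0,0],"turn":[0,0,0],"gripper":0},{"travel":[0,0,0],"turn":[0,0,0],"gripper":0}]';python3 -c "
from h import *
snap('wrist','w4');snap('top','t4');P=np.array([.569,.2525,.089])
print(bot.get_obs()['wrist_force'],px('w4',P),px('w4',np.array([.514,.2485,.14])))
cv2.imwrite('pics/m4.png',np.hstack([cv2.resize(cv2.imread('pics/w4.png'),(400,300)),cv2.resize(cv2.imread('pics/t4.png')[0:420],(400,300))]))"
```

```text
time_s: 7.47
ee_pos: [0.5102, 0.2459, 0.2742]
tcp_rot: [-178.5, -0.2, 87.1]
wrist_force: [0.4, -0.2, 0.7]
finger_gap: 0.0856
time_s: 8.13
ee_pos: [0.506, 0.1268, 0.3876]
tcp_rot: [-178.4, -0.3, 87.7]
wrist_force: [-0.6, -1.2, 0.8]
finger_gap: 0.0854
[3.84947407e-04 7.60296545e-01 2.68142488e-01] (np.float64(370.1162071869811), np.float64(35.16864533785244)) (np.float64(297.08292613353984), np.float64(27.253080183437106))
```

View pics/m4.png

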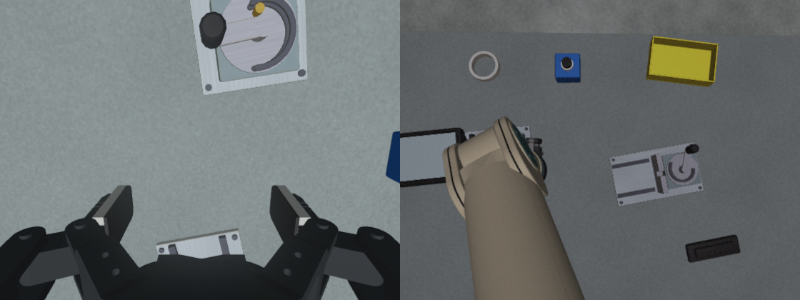

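The knob sits where I released it (seen at (297,30), predicted (297,27)), with the crank about parallel to the plate's edge. The idle knob is unchanged at about (409,209), and the arm is clear.

```bash
python3 -c "
from workcell import bot;print(bot.job_done())"
```

```text
the job is handed in; nothing more can be done
None
```

I gripped the crank knob on the stand with the mirror and led it clockwise round to its stop. I then opened the gripper, moved the arm clear and handed the job in at about 8 s of the 40 s allowed. No verdict was reported.

- **Stop reached:** the knob went from about -5° to -176° around my estimated pivot. It then moved no more than about 0.4° further, even at about 20 N against the 3 to 5 N the cam needs. I expected the stop at about -175° from the stand's tilt.
- **After letting go:** the wrist picture showed the knob within a few pixels of where I left it. The wrist force was back near zero.
- **Empty stand:** its knob was at the same pixel in the top picture as at the start, about (409, 209).
- **Disagreements:** the first pivot and knob estimates from the different cameras differed by up to 16 mm for the pivot and 5 mm for the knob. The radius read 51 mm before I fitted it to the given 55 mm, and the knob then tracked at 52 to 56 mm. The gripper opening read about 22.5 to 23 mm on the 24 mm knob. The cam angle itself was not measured directly.

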